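# Jack up the wax pot tray and hold it tipped

## Task

Stand the small lever jack on the table with its roller saddle centred under the ring-marked steel lug of the wax pot's tray. Pump the handle fully down for a trial lift, let it come back up so that the tray sits down again, then push the handle fully down once more and finish while still holding it down, the tray tipped and carried by the jack alone. Keep your hand off the tray and its stand, and leave the brushes, jars and other things on the table where they are.

Things in the scene. Friction and masses are not known exactly. Their poses are not given: they have to be found in the camera images.
- jack: Loose dark steel lever jack, 0.9 kg. Origin: underside of base plate, below the pivot; z up. Base 70 mm wide, 8 thick, x from -140 to +50 mm. Over the origin two upright cheeks, together 40 mm wide (y), 50 long (x), top at z = 76 mm: grip across y from above, fingers outside both cheeks. A rocker pivots between them at z = 55: saddle towards +x, handle towards -x. Does not tip when pressed.
- saddle (a point): Centre of the jack's saddle, a steel roller 24 mm in diameter, 32 mm long across the jack, 55 mm from the pivot. At rest 51 mm ahead (+x) of the jack's origin, its top 46 mm above the table; handle fully down, again 51 mm ahead, its top 88 mm up (55 mm ahead half way).
- handle_pad (a point): Middle of the top of the black rubber pad (36 x 36 x 10 mm) on the end of the jack's handle, 130 mm from the pivot: press here from above. At rest 104 mm behind (-x of) the jack's origin, 133 mm up, pad sloping 0.6 rad (its middle plane passes through the pivot); handle fully down, 128 mm behind, 34 mm up, sloping 0.2 rad the other way.
- pump_handle (a joint): Turn of the jack's handle (rad): 0 fully up (rest), 0.8 fully down at its stop. A spring always returns it (1 to 2 N at the pad); carrying the tray, 4 to 8 N at the pad is needed. It does not latch: let go, it comes up and the tray goes down. The saddle meets the lug at about 0.25.
- stand: Fixed wooden stand, 280 x 292 x 65 mm; on it is hinged a tray (280 x 300 mm, underside 65, rim 101 mm up) with a white wax pot (210 mm wide, rim 200 mm up). Origin on the table under the tray's middle; the -x side is the front, with the lug; hinge along the +x side, 65 mm up. At yaw +pi/2 the front faces the robot's right (-y).
- lift_mark (a point): Lift point: centre of the flat underside of the steel lug (44 x 44 x 8 mm), under the raised dark ring on its top. It is 30 mm out (-x of the stand) from the tray's front edge, 60 mm above the table with the tray down; the space below is open down to the table. The lug is clamped somewhere along the edge, up to 50 mm off the middle.
- tray (a joint): Tilt of the tray about its hinge (rad): 0 sitting down on its stand, about 0.09 when the jack's handle is fully down under the lug.
- long_brush: Bystander: dark wooden brush, 230 mm long, 17 mm thick, lying; origin under its middle.
- short_brush: Bystander: dark wooden brush, 180 mm long, 17 mm thick, lying; origin under its middle.
- dye_jar: Bystander: amber jar, 52 mm wide, 65 mm high; origin under its middle.
- print_stamp: Bystander: copper printing stamp, 60 x 60 mm, with an upright wooden grip, 74 mm high; origin under its middle.
- water_cup: Bystander: white cup, 72 mm wide, 80 mm high; origin under its middle.
- wax_block: Bystander: amber wax block, 90 x 60 x 30 mm; origin under its middle.
- dye_bottle: Bystander: white bottle, 60 mm wide, 150 mm high; origin under its middle.

How it is judged:
By the outcome, as a careful person would: the job done as asked, in the order asked, and still so for the second after the job is handed in, while the arm keeps its last pose, push and grip.
It also fails if it takes over 64 s, if anything falls off the work surface, if the arm or the gripper's body presses on something with over 40 N, if the wrist force passes 120 N, or if a joint passes its speed limit or range.

## Robot

A 7-joint arm with a two-finger parallel gripper is mounted at the origin on the work surface. World frame = base frame: x ahead of the robot, y to its left, z up, the work surface at z = 0. Lengths are in m, angles in rad, forces in N, time in s.
With the tool pointing down it reaches from about 0.425 to 0.875 m from the base axis. Payload 4.7 kg.
Tool frame: the origin (TCP) lies on the front face of the gripper's body, between the roots of the fingers; the fingertips stand 73 mm ahead of it and the grasp point (between the pads) lies 54 mm ahead of it; z points along the fingers, y is the line along which they close (so a half turn about z gives the same grasp; the last joint's range is limited). The gripper opens to 85 mm and grips with 20 to 120 N. Pads are 22 mm wide; open, the fingers measure 114 mm over their backs; the gripper's body (76 mm by 85 mm) begins 54 mm behind the grasp point. The pads swing forward as they close: fully open they stand 13 mm farther back than shut.
Start: joints at [1.329, 0.321, -0.07, 1.45, 0.023, 1.371, -0.057], TCP at [0.164, -0.629, 0.304] pointing down, gripper open.
Joint ranges: [-2.86, 2.86], [-0.3, 2.09], [-1.38, 1.24], [0.06, 2.45], [-1.56, 4.7], [0.09, 2.05], [-2.69, 2.69]. Speed limits (rad/s): [2.57, 2.57, 3.14, 3.14, 3.14, 3.14, 3.14].

## Interface

Orientations are given as a unit quaternion [w, x, y, z].
In Python, from rig import * gives the robot as it stands. Calls block until the motion is done:
- movep(position, orientation): joint-space move of the TCP to a pose.
- move_l(position, rotation=None, feed=0.15): straight line of the TCP; rotation=None keeps the orientation; feed is the mean speed in m/s.
- move_j(angles): joint-space move.
- gripper_to(opening): opening from 0.0 (shut) to 1.0 (fully open); the grip force is fixed at half the most; returns when the fingers have stopped.
- dwell(seconds).
- solve_ik(position, orientation): joint angles nearest the present ones, or None.
- read_state(): the state.
- capture(name): name is "scene" or "top" or "wrist"; returns a dict with "frame" (480x640x3 uint8, blue, green, red), "fx", "fy", "cx", "cy" (pixels), "rvec" (rotation vector, rad) and "tvec" (3), from world to camera coordinates, as OpenCV has them. Camera axes: x right, y down, z forward; pixel columns grow to the right and rows downward; lengths in m; the calibration is good to about 2 mm. A picture is of the moment at which its call begins. There is no depth.
A pose or a line that the arm cannot do raises IKError and nothing moves.
- close_job(): hands the job in; it is judged then, once.
The state is a dict: "t": time; "q": joint angles; "joint_vel": joint speeds; "tau": joint torques, N m; "ee_pos": TCP position; "eef_rot": TCP orientation; "contact_force": force on the tool from outside, world axes, zero at the start; "ft_torque": the same for the moment, N m; "width": opening from 0.0 (shut) to 1.0 (fully open); "grasp_force": force on a finger pad.
Only numpy, scipy, OpenCV 4.12 (cv2) and the standard library are available. Lean on these libraries where they do the work, as an engineer would, in place of code of your own. Each camera call takes 0.05 s, during which the arm holds its last target. There are 200 camera calls.

## Working session

There is one attempt and no reset: what is moved stays moved. The work goes in short steps, each a Python script; the robot and the scene stay as the last script left them, time stands still between calls to the robot, and variables do not carry over. Pictures are saved under pics/ and viewed, at most 10 in all, crops included, and the job is handed in when it is done.

```bash
ls; mkdir -p pics; python3 - <<'E'
from rig import *
import cv2
for n in("scene","top"):
    c=capture(n); cv2.imwrite(f"pics/{n}0.png",c["frame"]); print(n,{k:v for k,v in c.items() if k!="frame"})
print(read_state())
E
```

```text
pics
scene {'fx': 609.8381336184742, 'fy': 609.8381336184742, 'cx': 313.2783511842899, 'cy': 236.2696530415649, 'rvec': array([ 1.80721735,  2.01740971, -0.59782094]), 'tvec': array([ 0.1692338 , -0.40009121,  2.02743731])}
top {'fx': 619.5516704824945, 'fy': 619.5516704824945, 'cx': 315.0624565887964, 'cy': 236.91949165659813, 'rvec': array([ 2.13085779, -2.13315945,  0.15840966]), 'tvec': array([-0.08068364,  0.57246781,  1.66414502])}
{'t': 0.1, 'q': array([ 1.32913569,  0.32177822, -0.07011277,  1.45155105,  0.02261165,
        1.37080028, -0.05692718]), 'joint_vel': array([ 0.00197478, -0.001715  , -0.00211028, -0.00481659,  0.00099829,
       -0.00016706, -0.00055828]), 'tau': array([-5.12952113e-06, -4.94881153e+01, -3.83700924e-01, -3.15209198e+01,
        1.31231747e-02,  7.40751304e-03,  1.51125329e-05]), 'ee_pos': array([ 0.16432166, -0.62852029,  0.30291491]), 'eef_rot': array([-8.60167776e-04,  9.91832184e-01,  1.27546672e-01, -1.58714685e-04]), 'contact_force': array([0.25480486, 0.04486778, 0.87982149]), 'ft_torque': array([-0.01349852, -0.00254791, -0.01142739]), 'grasp_force': 0.0, 'width': 0.9972574166431274}
```

View pics/scene0.png

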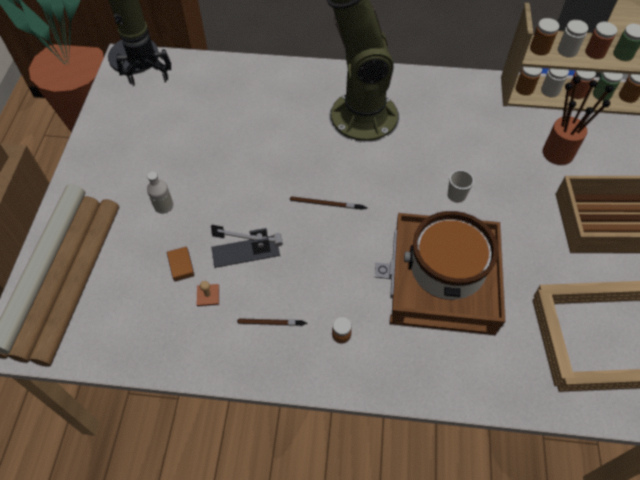

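View pics/top0.png

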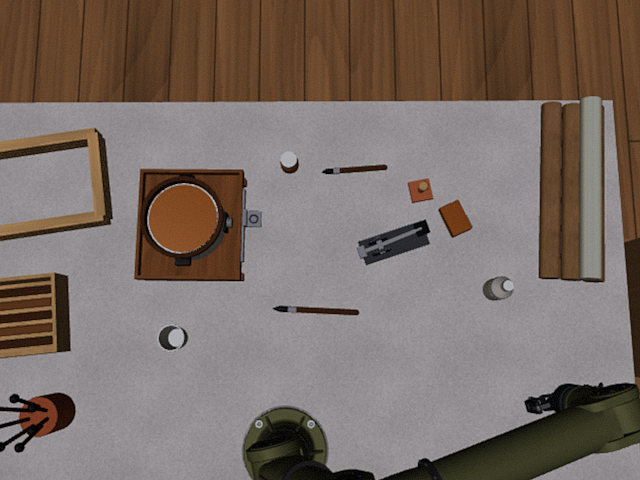

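The scene view has the jack around (245,245) and the lug at (383,270). The top view has the jack around (393,243), with its saddle end to the left and its pad at about (422,228), and the lug ring at (254,218). Next I'll zoom in on both.

```bash
cat > h.py <<'E'
import numpy as np, cv2
def cam(c):
    R=cv2.Rodrigues(c["rvec"])[0]; t=np.asarray(c["tvec"]).ravel()
    K=np.array([[c["fx"],0,c["cx"]],[0,c["fy"],c["cy"]],[0,0,1]]); return K,R,t
def ray(c,uv):
    K,R,t=cam(c); d=R.T@np.linalg.solve(K,[uv[0],uv[1],1]); return -R.T@t,d
def onplane(c,uv,z):
    o,d=ray(c,uv); return o+d*(z-o[2])/d[2]
def tri(c1,p1,c2,p2):
    P=[(lambda K,R,t:K@np.c_[R,t])(*cam(c)) for c in(c1,c2)]
    X=cv2.triangulatePoints(P[0],P[1],np.array(p1,float),np.array(p2,float)).ravel(); return X[:3]/X[3]
def proj(c,X):
    K,R,t=cam(c); p=K@(R@np.asarray(X)+t); return p[:2]/p[2]
E
python3 - <<'E'
from rig import *
from h import *
import pickle
s,t=capture("scene"),capture("top"); pickle.dump((s,t),open("c0.pkl","wb"))
def crop(c,x,y,w=80,h=60,k=5): return cv2.resize(c["frame"][y:y+h,x:x+w],None,fx=k,fy=k,interpolation=cv2.INTER_CUBIC)
cv2.imwrite("pics/z0.png",np.vstack([np.hstack([crop(t,355,210),crop(t,215,190)]),np.hstack([crop(s,208,215),crop(s,350,240)])]))
print("lug ring top", onplane(t,(254,218),.07), onplane(s,(383,270),.07), tri(t,(254,218),s,(383,270)))
for X in [(398,238)]: print(onplane(t,X,.07))
E
```

```text
lug ring top [0.62122382 0.08550953 0.07      ] [0.62016276 0.08830836 0.07      ] [0.62094631 0.08680585 0.07102635]
[ 0.56498044 -0.3067435   0.07      ]
```

View pics/z0.png

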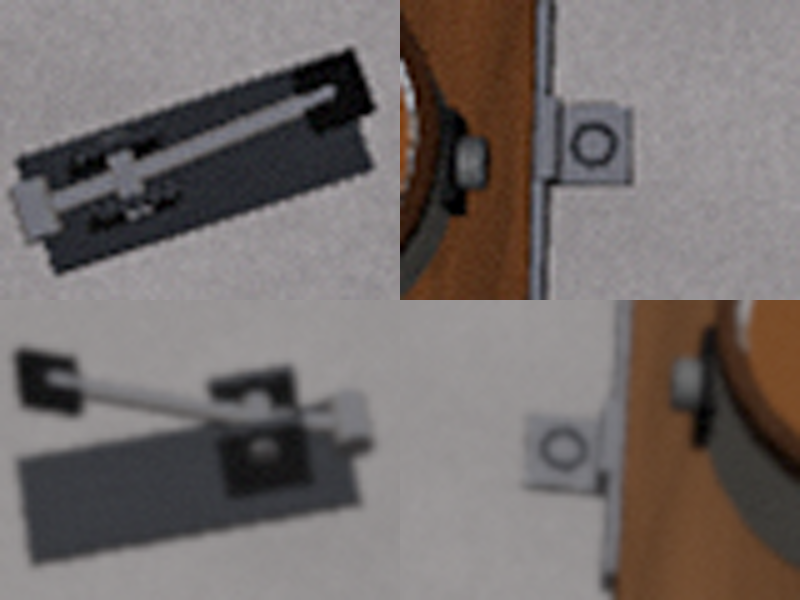

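The top crop shows these, in full-frame pixels:
- **Base corners:** (358,241.6), (366,264.4) and (429.4,243.6).
- **Roller:** about (362,252).
- **Pad:** about (422,228).
- **Lug ring:** (253.6,219).

I'll turn these into positions and refine the jack with the wrist camera.

```bash
cat >> h.py <<'E'
from scipy.spatial.transform import Rotation as Ro
def quat(yaw,flip=False):
    # tool down, tool x along heading yaw (closing line across it)
    d=np.array([np.cos(yaw),np.sin(yaw),0])*(-1 if flip else 1); z=np.array([0,0,-1.])
    q=Ro.from_matrix(np.c_[d,np.cross(z,d),z]).as_quat(); return [q[3],q[0],q[1],q[2]]
E
python3 - <<'E'
from rig import *
from h import *
import pickle
s,t=pickle.load(open("c0.pkl","rb"))
A,B,C=[onplane(t,p,.008)[:2] for p in((358,241.6),(366,264.4),(429.4,243.6))]
print("top base",A,B,C,"w",np.linalg.norm(A-B),"len",np.linalg.norm(B-C))
D,E,F=[onplane(s,p,.008)[:2] for p in((211.6,247),(214.4,267.4),(280,255.6))]
print("scene base",D,E,F,np.linalg.norm(D-E),np.linalg.norm(F-E))
print("pad",tri(t,(421,227.8),s,(208+52/5,215+80/5)),"roller",tri(t,(355+36/5,210+208/5),s,(208+352/5,215+120/5)))
M=tri(t,(253.6,219),s,(382.6,269.6));print("ring",M)
print("tray edges x~y", [onplane(t,p,.101)[:2] for p in((245.3,170.5),(244,280))],[onplane(t,p,.101)[:2] for p in((140,170),(136,279))])
d=(B-C)/np.linalg.norm(B-C); yaw=np.arctan2(d[1],d[0]); front=(A+B)/2; o=front-.05*d
print("jack o",o,"yaw",yaw)
for f in(0,1):
    for p,y in((o,yaw),((M[0],M[1]-.051),np.pi/2),((M[0],M[1]-.18),np.pi/2)):
        q=solve_ik([*p,.105],quat(y,f)); print(f,None if q is None else np.round(q,2))
E
```

```text
top base [ 0.56487058 -0.20172011] [ 0.50027798 -0.22336666] [ 0.55878483 -0.40210592] w 0.06812324588021262 len 0.18807119088670207
scene base [ 0.56166181 -0.40013342] [ 0.6269313  -0.37874914] [ 0.56912709 -0.20091181] 0.06868329062521379 0.18699583355680768
pad [ 0.58216007 -0.35939942  0.1303803 ] roller [ 0.53233659 -0.21025378  0.03683518]
ring [0.6185919  0.08694252 0.06912896]
tray edges x~y [array([0.7468216, 0.1077727]), array([0.44844249, 0.10585436])] [array([0.74922888, 0.39532741]), array([0.45144519, 0.39247735])]
jack o [ 0.54812872 -0.26006243] yaw 1.8871347928537627
0 [ 0.9   0.48 -0.61  1.75  0.31  1.02  0.48]
0 [ 0.63  0.63 -0.95  1.71  0.57  1.11 -0.5 ]
0 [ 0.63  0.53 -0.67  1.7   0.37  1.04 -0.16]
1 [ 0.6   0.41 -0.25  1.76  0.12  0.98 -2.51]
1 [ 0.76  0.78 -1.18  1.7   0.77  1.2   2.52]
1 [-0.68  0.69  1.07  1.75 -0.66  1.12 -2.54]
```

Both views agree: the jack origin is about (0.548,-0.260) with yaw 1.89, the base measures 68 x 188 mm, and the pad is 130 mm up. The lug is at about (0.619,0.087). Next I'll refine with wrist views over the lug and then the jack.

```bash
python3 - <<'E'
from rig import *
from h import *
import pickle
movep([.60,.03,.34],quat(np.pi/2)); w1=capture("wrist"); s1=read_state()["ee_pos"]; print(read_state()["t"])
movep([.548,-.27,.34],quat(1.89)); dwell(.2); w2=capture("wrist"); print(read_state()["t"])
pickle.dump((w1,w2),open("w.pkl","wb"))
cv2.imwrite("pics/w1.png",w1["frame"]);cv2.imwrite("pics/w2.png",w2["frame"])
for c in(w1,w2):
    K,R,t=cam(c); print(-R.T@t)
print(proj(w1,[.6186,.087,.068]),proj(w2,[.548,-.26,.076]))
E
```

```text
3.0333
4.45
[0.60004137 0.11147728 0.40957963]
[ 0.522464   -0.18948601  0.41007876]
[341.13740151 142.19761157] [321.62459364 200.85585496]
```

View pics/w1.png

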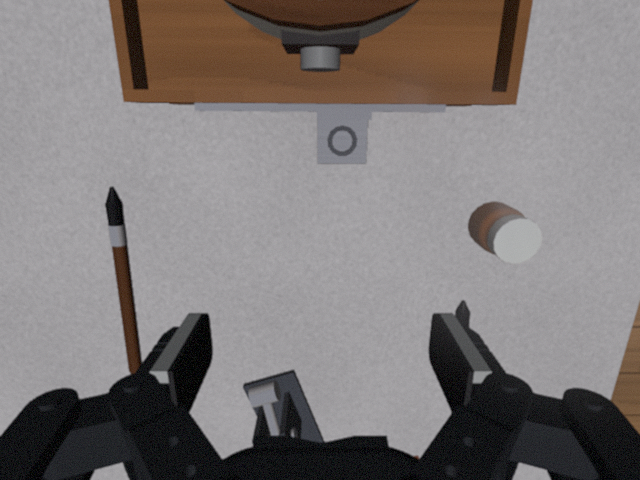

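View pics/w2.png

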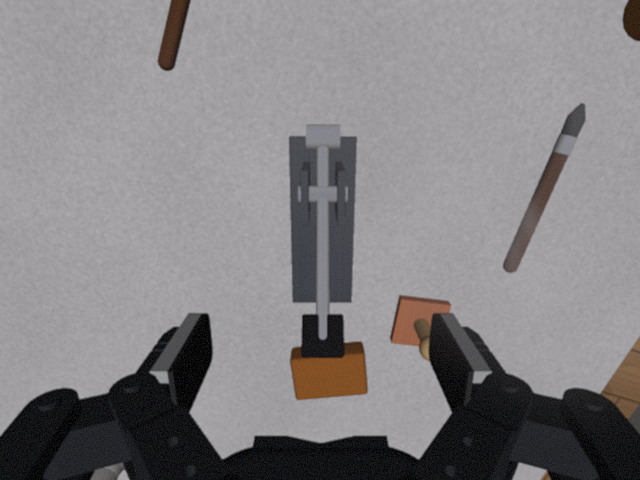

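In the wrist views the lug ring is at (342,141) with the lug's front edge at row 163. The jack base corners are at (289,137), (357,138), (292,302) and (351,302), and the roller is at about (323,136). I'll compute from these, then grasp and lift.

```bash
python3 - <<'E'
from rig import *
from h import *
import pickle
w1,w2=pickle.load(open("w.pkl","rb"))
M=onplane(w1,(342,141),.070)[:2]; print("ring",M,"lug front",[onplane(w1,p,.068)[:2] for p in((317,163.5),(367,163.5))])
a,b=[onplane(w1,p,.101)[:2] for p in((124,100),(517,103))]; print("tray edge",a,b, "mid",(a+b)/2,"len",np.linalg.norm(b-a),"yaw",np.arctan2(*(b-a)[::-1])+np.pi/2)
c=[onplane(w2,p,.008)[:2] for p in((289,137),(357,138),(351,302),(292,302))]
f=(c[0]+c[1])/2; r=(c[2]+c[3])/2; d=(f-r)/np.linalg.norm(f-r); yaw=np.arctan2(d[1],d[0])
print("len",np.linalg.norm(f-r),"w",np.linalg.norm(c[0]-c[1]),"yaw",yaw,"o front",f-.05*d,"o rear",r+.14*d)
o=((f-.05*d)+(r+.14*d))/2
ax=onplane(w2,(323,193),.057)[:2]; print("axle bar",ax)
np.save("m.npy",np.r_[M,o,yaw])
movep([*o,.20],quat(yaw)); move_l([*o,.105],feed=.08); gripper_to(0.0); st=read_state(); print(st["t"],st["width"],st["grasp_force"],st["ee_pos"],st["contact_force"])
move_l([*o,.165],feed=.1); st=read_state(); print(st["t"],st["width"],st["contact_force"],st["ft_torque"])
w=capture("wrist"); cv2.imwrite("pics/g.png",w["frame"])
E
```

```text
ring [0.61922412 0.0881483 ] lug front [array([0.59744337, 0.0687119 ]), array([0.64181604, 0.0685667 ])]
tray edge [0.45103284 0.12109571] [0.75075966 0.11801665] mid [0.60089625 0.11955618] len 0.29974263010614677 yaw 1.5605238139096997
len 0.18765081671048014 w 0.06955032927849827 yaw 1.8847898496214104 o front [ 0.54906881 -0.25880437] o rear [ 0.54834324 -0.25657004]
axle bar [ 0.54829407 -0.25646086]
6.8833 0.4613695442033076 63.1944465637207 [ 0.54859206 -0.25786441  0.10533503] [-2.10657838 -0.11878211  4.05688353]
7.6333 0.46479991599190923 [-0.34926151  0.20441672 -9.30154234] [ 0.33905087  0.09392417 -0.05391109]
```

View pics/g.png

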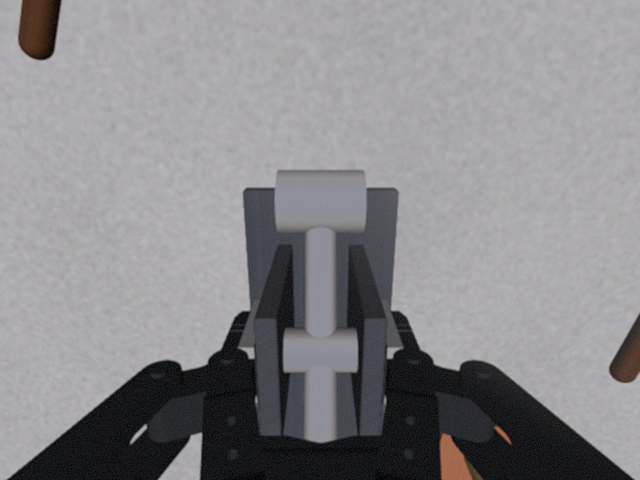

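The jack is held square: the roller spans about (276–366, 170–232) and the cheeks lie between the fingers. Next I'll carry it over, lower it in front of the lug, slide it in low and set it down.

```bash
python3 - <<'E'
from rig import *
from h import *
m=np.load("m.npy"); o,yaw0=m[2:4],m[4]; M=np.array([.6194,.0888])
w=capture("wrist"); R=onplane(w,(321,201),.094)[:2]; tc=read_state()["ee_pos"][:2]
d0=np.array([np.cos(yaw0),np.sin(yaw0)]); off=(R-tc)@d0; print("roller ahead of TCP",off,"side",np.cross(d0,R-tc))
off=np.clip(off,.047,.055) if abs(off-.051)<.008 else .051; off=(off+.051)/2
yaw=np.pi/2; d=np.array([0,1.]); T=M-off*d; print("target",T)
P=T-.13*d
move_l([*P,.165],quat(yaw),feed=.12); move_l([*P,.111],feed=.08)
w=capture("wrist"); cv2.imwrite("pics/p.png",w["frame"])
print("ring again",read_state()["ee_pos"],proj(w,[*M,.07]))
move_l([*T,.111],feed=.06); st=read_state(); print(st["t"],st["contact_force"],st["ee_pos"])
move_l([*T,.1045],feed=.03); st=read_state(); print(st["t"],st["contact_force"],st["ee_pos"])
np.save("T.npy",np.r_[T,off])
w=capture("wrist"); s=capture("scene"); t=capture("top")
cr=lambda c,x,y:cv2.resize(c["frame"][y:y+60,x:x+80],(400,300),interpolation=cv2.INTER_CUBIC)
cv2.imwrite("pics/pl.png",np.vstack([cv2.resize(np.hstack([w["frame"],cv2.imread("pics/p.png")]),(800,300)),np.hstack([cr(s,335,235),cr(t,235,190)])]))
E
```

```text
roller ahead of TCP 0.051441129777678195 side -0.00048260669399838654
target [0.6194     0.03757944]
ring again [ 0.62000491 -0.09228651  0.11169752] [ 318.39649105 -415.91178977]
12.575 [ 0.15502227  0.49049257 -8.14239266] [0.61945983 0.03714613 0.11097694]
12.9417 [-0.10377694  0.17290503 -0.32483601] [0.62008986 0.03750939 0.10532103]<stdin>:5: DeprecationWarning: Arrays of 2-dimensional vectors are deprecated. Use arrays of 3-dimensional vectors instead. (deprecated in NumPy 2.0)
```

View pics/pl.png

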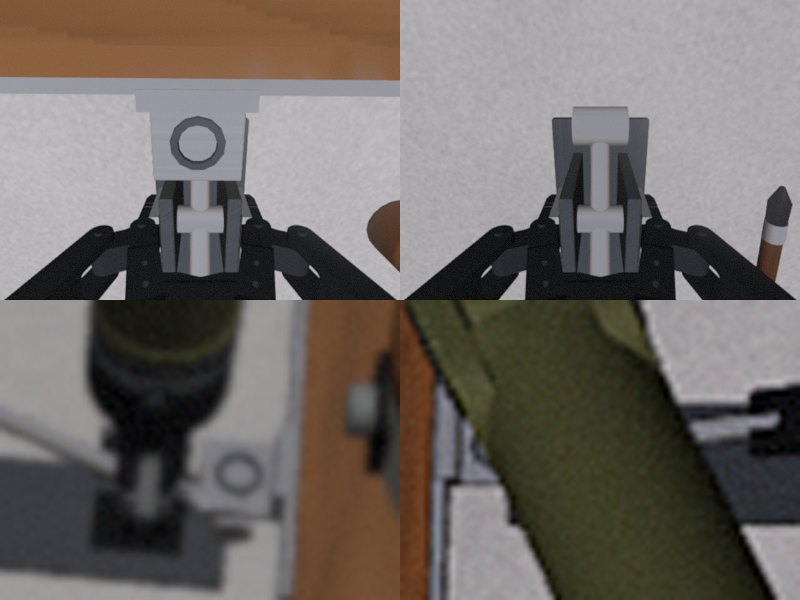

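The lug sits over the jack, with the ring at about (315,227) in the wrist frame and the jack axis at about u=319. I'll measure the remaining offset.

```bash
python3 - <<'E'
from rig import *
from h import *
w=capture("wrist"); g=cv2.cvtColor(w["frame"],cv2.COLOR_BGR2GRAY); st=read_state()
roi=g[180:275,262:368]; m=cv2.threshold(roi,0,255,cv2.THRESH_BINARY_INV+cv2.THRESH_OTSU)[1]
cs,h=cv2.findContours(m,cv2.RETR_CCOMP,cv2.CHAIN_APPROX_NONE)
for c in cs:
    if cv2.contourArea(c)>800:
        (x,y),(a,b),_=cv2.fitEllipse(c); u=(x+262,y+180); print(u,a,b,onplane(w,u,.070))
print("TCP",st["ee_pos"],"rot",st["eef_rot"])
for u in((284,350),(354,350)): pass
# axle bar ends row 350: bright pixels
r=g[345:360].mean(0); print("axle cols",np.where(r[250:390]>110)[0][[0,-1]]+250, "axle pt",onplane(w,(320,351),.055))
print("saddle from TCP",st["ee_pos"][:2]+[0,.0512])
E
```

```text
(315.8872413635254, 228.82767486572266) 84.97477722167969 87.59918212890625 [0.61867342 0.08864081 0.07      ]
(315.9463653564453, 228.77545166015625) 57.4781608581543 61.15785217285156 [0.61869056 0.08865651 0.07      ]
TCP [0.62006911 0.03755672 0.10530343] rot [6.46417427e-04 7.07160959e-01 7.07052134e-01 4.90526584e-04]
axle cols [250 389] axle pt [0.61983301 0.03701975 0.055     ]
saddle from TCP [0.62006911 0.08875672]
```

The offset is within 1.4 mm. I'll release, check, and do the trial lift, watching the force.

```bash
cat >> h.py <<'E'
def tip(a,over=0.,T=None):
    """TCP position putting closed fingertips on pad centre at handle angle a"""
    p=.6-a; x=-.130*np.cos(p)+.005*np.sin(p); z=.055+.130*np.sin(p)+.005*np.cos(p)
    return [T[0],T[1]+x,z+.073+over]
E
python3 - <<'E'
from rig import *
from h import *
T=np.r_[read_state()["ee_pos"][:2]]; np.save("T.npy",T)
gripper_to(1.0); move_l([*T,.19],feed=.1)
w=capture("wrist")
movep([T[0],T[1]-.104,.27],quat(np.pi/2)); gripper_to(0.0)
t=capture("top"); s=capture("scene"); 
f0=read_state()["contact_force"]; print("bias",f0)
move_l(tip(0,.012,T),feed=.12)
def go(a,over=0,feed=.08):
    move_l(tip(a,over,T),feed=feed); st=read_state(); print(a,over,round(st["t"],2),np.round(st["contact_force"],1),np.round(st["ee_pos"],4))
    return st["contact_force"][2]
for a in(.1,.25,.4,.55,.7,.8): go(a,.002)
ov=.002
while ov>-.012 and go(.8,ov,.03)<18: ov-=.002
np.save("ov.npy",ov)
dwell(.3); st=read_state(); print(st["contact_force"],st["t"])
w=capture("wrist");s=capture("scene")
cr=lambda c,x,y:cv2.resize(c["frame"][y:y+60,x:x+80],(400,300),interpolation=cv2.INTER_CUBIC)
cv2.imwrite("pics/d.png",np.hstack([cv2.resize(w["frame"],(400,300)),cr(s,325,235)]))
E
```

```text
bias [0.11037045 0.15135105 0.49998244]
0.1 0.002 17.18 [ 0.2 -0.6  1.5] [ 0.6197 -0.0745  0.1962]
0.25 0.002 17.57 [-0.7 -1.   2.4] [ 0.6196 -0.0835  0.1785]
0.4 0.002 17.96 [1.3 1.3 4.1] [ 0.6208 -0.0884  0.1614]
0.55 0.002 18.35 [1.4 0.2 3.7] [ 0.6206 -0.092   0.1422]
0.7 0.002 18.74 [ 2.  -0.3  4.8] [ 0.6203 -0.0927  0.1227]
0.8 0.002 19.06 [ 1.5 -2.   3.9] [ 0.6202 -0.0914  0.1096]
0.8 0.002 19.31 [ 0.3 -1.   5. ] [ 0.6202 -0.0913  0.1095]
0.8 0.0 19.56 [-0.2 -2.1 10.3] [ 0.6203 -0.0912  0.1082]
0.8 -0.002 19.81 [-2.9 -2.4 16.3] [ 0.6205 -0.0911  0.1074]
0.8 -0.004 20.06 [-5.8 -1.4 23.6] [ 0.6206 -0.091   0.1066]
[-6.65736605 -2.64353323 23.80650643] 20.3583
```

View pics/d.png

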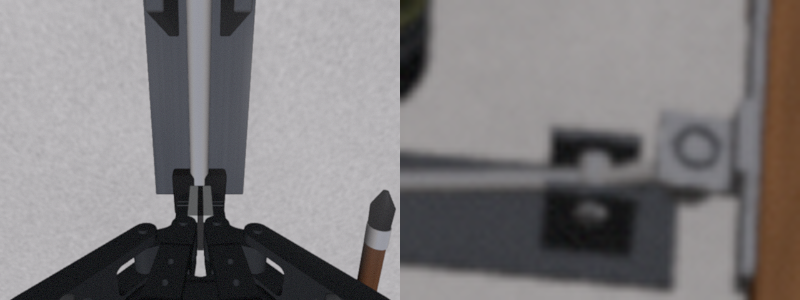

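The handle is at its stop, since the force rises steeply there. The ring in the scene view moved from (382.6,269.6) to about (384.4,264.6), so the tray is raised. Next I'll let it up, check for slip, and press again.

```bash
python3 - <<'E'
from rig import *
from h import *
T=np.load("T.npy")
for a in(.6,.4,.2,0): move_l(tip(a,.004,T),feed=.08)
move_l(tip(0,.035,T),feed=.1); dwell(1.0); st=read_state(); print(st["t"],st["contact_force"])
s=capture("scene"); w=capture("wrist")
cr=lambda c,x,y:cv2.resize(c["frame"][y:y+60,x:x+80],(400,300),interpolation=cv2.INTER_CUBIC)
cv2.imwrite("pics/u.png",np.hstack([cv2.resize(w["frame"],(400,300)),cr(s,325,235)]))
E
```

```text
23.9167 [-0.9733977   0.44001562  0.33875083]
```

View pics/u.png

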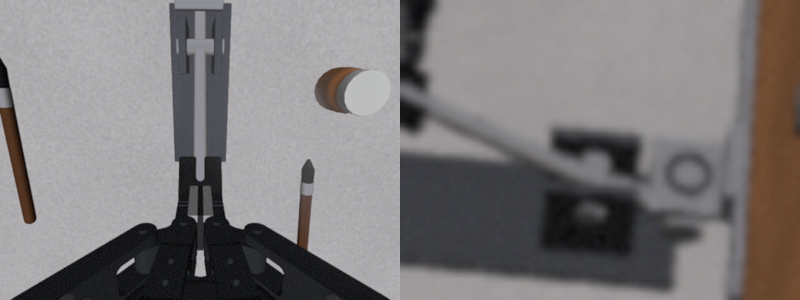

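The handle is back up and the tray is down, with the ring back at (382.6,269.6). The jack hasn't moved, as its cheeks are at the same pixels. Now the final press.

```bash
python3 - <<'E'
from rig import *
from h import *
T=np.load("T.npy")
move_l(tip(0,.008,T),feed=.1)
for a in(.1,.25,.4,.55,.7,.8): move_l(tip(a,.002,T),feed=.08)
for ov in(0,-.002,-.004,-.005): 
    move_l(tip(.8,ov,T),feed=.03); st=read_state(); print(ov,st["contact_force"],st["ee_pos"])
    if st["contact_force"][2]>22: break
dwell(1.0); st=read_state(); print(st["t"],st["contact_force"],st["ee_pos"])
s=capture("scene"); w=capture("wrist")
cr=lambda c,x,y:cv2.resize(c["frame"][y:y+60,x:x+80],(400,300),interpolation=cv2.INTER_CUBIC)
cv2.imwrite("pics/f.png",np.hstack([cv2.resize(w["frame"],(400,300)),cr(s,325,235)]))
E
```

```text
0 [ 0.31152374 -1.80813217  8.5583925 ] [ 0.62031931 -0.09126402  0.10838061]
-0.002 [-2.97963475 -1.34599363 15.12736343] [ 0.62046938 -0.09116131  0.10757108]
-0.004 [-5.97420537 -0.88563198 22.25353795] [ 0.62055753 -0.09103937  0.106764  ]
28.4417 [-5.76313374 -1.8331716  22.27247371] [ 0.62053659 -0.09102077  0.10678849]
```

View pics/f.png

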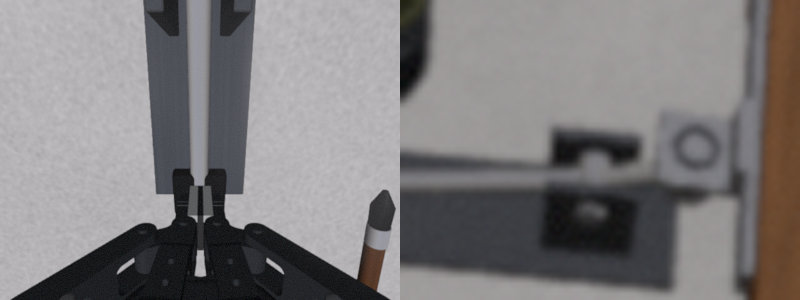

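The picture matches the first full press: handle at its stop, ring raised to (384.4,264.6), 22 N steady. I'm handing in.

```bash
python3 -c "
from rig import *
print(close_job())"
```

```text
the job is handed in; nothing more can be done
None
```

The job is handed in: the jack's saddle stands within about 1.5 mm of centre under the lug, the trial lift and set-down were done, and the arm is holding the handle at its stop with about 22 N, with the tray raised as in the trial lift.

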